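# Clamp the plaster mould shut

## Robot

A 7-joint arm with a two-finger parallel gripper is mounted at the origin on the work surface. World frame = base frame: x ahead of the robot, y to its left, z up, the work surface at z = 0. Lengths are in m, angles in rad, forces in N, time in s.
With the tool pointing down it reaches from about 0.425 to 0.875 m from the base axis. Payload 4.7 kg.
Tool frame: the origin (TCP) lies between the finger pads; the fingertips stand 14 mm ahead of it and the grasp point (between the pads) lies 5 mm behind it; z points along the fingers, y is the line along which they close (so a half turn about z gives the same grasp; the last joint's range is limited). The gripper opens to 87 mm and grips with 3 to 60 N. Pads are 19 mm wide; open, the fingers measure 117 mm over their backs; the gripper's body (75 mm by 190 mm) begins 51 mm behind the grasp point.
Start: joints at [1.237, 0.321, -0.07, 1.45, 0.023, 1.371, -0.057], TCP at [0.222, -0.611, 0.203] pointing down, gripper open.
Joint ranges: [-2.86, 2.86], [-0.3, 2.09], [-1.38, 1.24], [0.06, 2.45], [-1.56, 4.7], [0.09, 2.05], [-2.69, 2.69]. Speed limits (rad/s): [2.57, 2.57, 3.14, 3.14, 3.14, 3.14, 3.14].

## Interface

Orientations are given as a rotation vector (axis times angle).
In Python, from bench import get_state, get_image, camera_params, close_job gives the robot as it stands. The module is installed in compiled form; this text tells all that it offers.
- The arm moves only by the tool arm_command, never from a script. Its argument "motion" is a list of rows, each a list of 5 numbers: the finger opening in mm, from 0 to 87, then the shift along the tool's x, y, z in mm, then the turn about the tool's z in degrees. In form: [[gripper, x, y, z, spin], ...]. A call has 1 to 5 rows; each row is the pose to reach, as a shift and turn from the pose commanded when the call began, along the tool's axes at that moment; what a row does not reach only later rows make up. A row lasts 1/12 s, in which the tool goes at most 41.7 mm and 7.16 degrees, less where a joint would pass 70% of its speed; a pose out of reach is approached as far as the arm can. A call with a gripper value outside its range is refused whole. The fingers move at their own pace and stop on an object; "newtons" is the grip in N (left out, the last holds). Time passes only in rows, so rows that repeat a pose let the fingers close. It gives the time, the measured TCP pose, the force, the opening and the grip force at its end, in the units of the state.
- get_state(): the state, without advancing time (a new reading comes with each control period).
- get_image(name): name is "scene" or "top" or "wrist"; returns (picture, depth): 420x560x3 uint8, red, green, blue; 420x560 float32, m along the optical axis (not along the pixel's ray), 0 where there is no reading.
- camera_params(name): a dict with "intrinsics" (3x3 intrinsics, pixels), "D" ([k1, k2, p1, p2, k3] as OpenCV has them; the pictures are not rectified), "extrinsics" (4x4, takes a point from camera to world coordinates). Camera axes: x right, y down, z forward; pixel columns grow to the right and rows downward; lengths in m; the calibration is good to about 2 mm. A picture is of the moment at which its call begins: read the wrist's pose just before it. camera_params takes no time and is no camera call; for the wrist camera it gives the pose at the moment of the call.
- close_job(): hands the job in; it is judged then, once.
The state is a dict: "time": time; "joint_positions": joint angles; "qd": joint speeds; "joint_torque": joint torques, N m; "position": TCP position; "tool_rot": TCP orientation; "ft_force": force on the tool from outside, world axes, zero at the start; "torque": the same for the moment, N m; "grip_width": opening from 0.0 (shut) to 1.0 (fully open); "grip_force": force on a finger pad.
Only numpy, scipy, OpenCV 4.12 (cv2) and the standard library are available. Lean on these libraries where they do the work, as an engineer would, in place of code of your own. Each camera call takes 0.05 s, during which the arm holds its last target. There are 200 camera calls.

## Task

The two-part plaster mould on the wooden jig has to be clamped shut for casting. With a finger, swing the open metal strap over the mould until it stops against its keeper, and only then push the red cam lever all the way down flat along the strap so that the cam presses on the mould. Do not lift or shift the upper mould half, and leave the other things around it where they are; nothing has to be gripped.

Things in the scene. Friction and masses are not known exactly. Their poses are not given: they have to be found in the camera images.
- jig: Fixed wooden board 290 x 220 x 18 mm carrying the clamp and the lower plaster mould half (130 x 140 mm, top at z 58 mm above the table). Origin: centre of the board's underside, on the table; z up. Along its own x: the strap's hinge post stands at x = +100 mm; the keeper, a dark steel hook post (top at 126 mm) for the closed strap, at x = -79 mm, y = -24 mm, its lip reaching to y = -4 mm; the mould is centred at x = y = 0.
- mould_top: Loose upper half of the plaster mould, 130 x 140 x 42 mm, white, two dark pour holes, about 0.75 kg, lying on the lower half. Origin: centre of its underside; its top is 100 mm above the table.
- cam: Brass eccentric disc, 14 mm thick, under the foot of the red lever, between the strap's two flats; turns with the lever and presses on the mould's top when the lever is down. Origin on the lever's pivot axis.
- strap (a joint): Angle of the strap about its vertical hinge (rad): 0 = fully over the mould against its stop, the strap then pointing from the post along the jig's -x; grows as the strap swings open towards the jig's +y side (clockwise seen from above), at most 1.6. It moves with about 0.2 N m of friction and stays where it is left.
- lever (a joint): Angle of the cam lever above flat (rad): 0 = fully down, lying along the strap and pointing towards the hinge post; 1.5 = nearly upright. It moves with about 0.16 N m of friction (more, up to roughly 0.5 N m, over the last 0.5 rad as the cam bites) and stays where it is left.
- strap_hinge (a point): Point on the strap's vertical hinge axis, at the strap's top face, 118 mm above the table. The strap is an aluminium bar, 32 mm wide, 10 mm thick (underside at 108 mm), reaching 227 mm from this axis.
- strap_fin (a point): Centre of the blue upright thumb fin on the strap's free end, 205 mm from the hinge axis: a plate 44 mm long along the strap, 8 mm thick across it, from 118 to 154 mm above the table; this point is 136 mm above the table.
- lever_pivot (a point): Pivot of the cam lever on the strap: 100 mm from the hinge axis, on the strap's centre line, 123 mm above the table. The pivot axis is level and square to the strap. Two small ears on the strap carry it (tops at 136 mm).
- lever_tip (a point): End of the lever's red grip (centre of the round end of the 18 mm thick rod). In the lever's own plane it lies 100 mm along the lever from the pivot and 18 mm off it to the upper side; the red grip covers the last 55 mm. With the lever down this point is 141 mm above the table, just over the hinge post.
- plug: Loose cork plug, 28 mm wide, 36 mm tall, standing on the jig's board. Origin: centre of its foot. To be left alone.
- beaker: Loose unfired clay beaker, 64 mm wide, 75 mm tall, beside the jig. Origin: centre of its foot. To be left alone.
- bowl: Loose blue bowl, 90 mm wide, 45 mm tall. Origin: centre of its foot. To be left alone.
- jar: Loose amber jar with a black cap, 56 mm wide, 70 mm tall, beside the jig. Origin: centre of its foot. To be left alone.
- model_tool: Loose wooden modelling tool, 175 mm long, 10 mm thick, lying on the table along its own x; origin underneath. To be left alone.
- rib: Loose dark wooden rib, 90 x 50 x 7 mm, lying on the table; origin underneath. To be left alone.
Mind the look-alikes: they are no part of the job. What is shaped like the mould_top but orange is not meant.

How it is judged:
On the way, in this order (a step that is already met when the one before it is completed fails the run):
1. the strap is fully over the mould (within 0.05 rad of its stop) while the lever is still up (above 0.6 rad) (value of joint strap below 0.05 rad and value of joint lever above 0.6 rad), for 0.2 s.
2. the cam lever is fully down (within 0.1 rad) and the cam presses on the mould (value of joint lever below 0.1 rad and contact force between cam and mould_top above 3 N), for 0.2 s.
At the end, for the whole second after the job is handed in: Strap within 0.05 rad of its stop over the mould, lever within 0.1 rad of flat, the cam pressing on the mould with more than 3 N, and the upper mould half lying level within 6 mm of where it was (all of step 2 and value of joint strap below 0.05 rad and distance of mould_top from where it was at the start of the episode below 0.006 m and angle between mould_top's own z axis and vertical below 0.04 rad and linear speed of mould_top below 0.01 m/s); the robot touches nothing.
It fails at once if the lever is pushed down before the strap is over the mould (value of joint strap above 0.15 rad and value of joint lever below 0.5 rad).
It fails at once if the upper mould half is lifted or shifted by more than 10 mm (distance of mould_top from where it was at the start of the episode above 0.01 m).
It fails at once if one of the other things is moved by more than 30 mm (distance of any of plug, beaker, bowl, jar, model_tool, rib from where it was at the start of the episode above 0.03 m).
It also fails if it takes over 59 s, if anything falls off the work surface, if the arm or the gripper's body presses on something with over 40 N, if the wrist force passes 120 N, or if a joint passes its speed limit or range.

## Working session

There is one attempt and no reset: what is moved stays moved. The work goes in short steps, Python scripts to look and compute and a tool call to move; the robot and the scene stay as the last step left them, time stands still between calls to the robot, and variables do not carry over. Pictures are saved under pics/ and viewed, at most 10 in all, crops included, and the job is handed in when it is done.

Besides the shell and the picture viewer there is one more tool, called as name(argument=value, ...) on one line, values as JSON. arm_command: Moves the arm, as the interface text tells. Its arguments: {"type":"object","properties":{"motion":{"type":"array"},"newtons":{"type":"number"}},"required":["motion"]}

```bash
mkdir -p pics
cat > h.py <<'E'
import numpy as np, cv2
from bench import *
def grab(n):
    p=camera_params(n); im,d=get_image(n); return im,d,p
def world(u,v,z,p):
    K=np.array(p["intrinsics"]);D=np.array(p["D"]);T=np.array(p["extrinsics"])
    q=cv2.undistortPoints(np.array([[[u,v]]],float),K,D)[0,0]
    return (T@np.array([q[0]*z,q[1]*z,z,1]))[:3]
def cloud(d,p):
    K=np.array(p["intrinsics"]);D=np.array(p["D"]);T=np.array(p["extrinsics"])
    vv,uu=np.mgrid[:d.shape[0],:d.shape[1]]
    q=cv2.undistortPoints(np.stack([uu,vv],-1).reshape(-1,1,2).astype(float),K,D)[:,0].reshape(*d.shape,2)
    P=np.stack([q[...,0]*d,q[...,1]*d,d],-1)
    W=P@T[:3,:3].T+T[:3,3]; W[d==0]=np.nan; return W
E
python3 - <<'E'
from h import *
print(get_state())
for n in("scene","top"):
    im,d,p=grab(n); cv2.imwrite(f"pics/{n}0.png",im[...,::-1]); np.savez(f"{n}0.npz",im=im,W=cloud(d,p))
E
```

```text
{'time': 0.0, 'joint_positions': array([ 1.23708558,  0.32182751, -0.07007903,  1.45171105,  0.02257958,
        1.37080457, -0.05693763]), 'qd': array([-4.41176749e-04, -1.11903813e-03, -6.70419687e-04,  5.70242761e-04,
        2.94617100e-04, -1.35891352e-03,  5.92092847e-06]), 'joint_torque': array([ 2.74385802e-04, -4.91296721e+01, -4.04117480e-01, -3.12534714e+01,
       -6.39734580e-02,  4.39442054e-02,  1.78533965e-04]), 'position': array([ 0.22129177, -0.61051922,  0.20224048]), 'tool_rot': array([-3.09232155e+00, -5.43233916e-01,  6.60740975e-04]), 'ft_force': array([-0.33589997, -0.22636746,  0.22012379]), 'torque': array([ 0.03651061, -0.02592816, -0.01561881]), 'grip_force': 0.0, 'grip_width': 1.000366790022327}
```

View pics/top0.png

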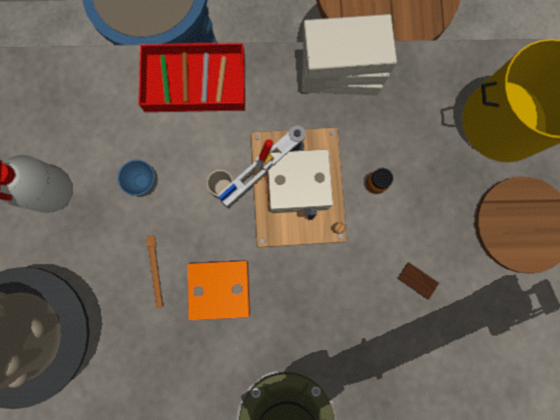

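View pics/scene0.png

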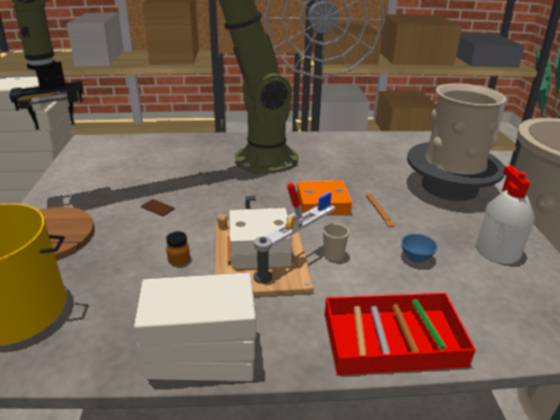

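Top view: hinge at about (297,133), blue fin at (228,191), red lever at (265,150), mould at (300,180), keeper at (311,213), beaker at (220,182) next to the strap's end.

Run:
```python
from h import *
z=np.load("top0.npz"); im=z["im"].astype(int); W=z["W"]
hsv=cv2.cvtColor(z["im"],cv2.COLOR_RGB2HSV).astype(int)
def m(name,mask,r):
    a=np.zeros(mask.shape,bool); u0,v0,u1,v1=r; a[v0:v1,u0:u1]=1; k=mask&a
    P=W[k]; P=P[~np.isnan(P[:,0])]
    vs,us=np.where(k); print(name,len(P),"med",P.__array__().mean(0).round(3) if len(P) else"","min",np.percentile(P,3,0).round(3),"max",np.percentile(P,97,0).round(3))
H=W[...,2]
blue=(hsv[...,0]>100)&(hsv[...,0]<130)&(hsv[...,1]>120)
m("fin",blue&(H>.125),(210,170,250,215))
red=((hsv[...,0]<8)|(hsv[...,0]>172))&(hsv[...,1]>150)
m("lever",red&(H>.12),(240,120,290,180))
m("mould",(H>.09)&(H<.104)&(hsv[...,1]<60),(265,148,335,216))
m("hinge",(H>.105),(287,123,307,140))
m("keeper",(H>.104),(300,204,322,222))
m("plug",(H>.04),(330,220,350,240))
m("beaker",(H>.06)&(H<.085),(200,165,236,200))
m("jar",(H>.05),(360,165,396,196))
b=(H>.012)&(H<.024); a=np.zeros_like(b);a[120:255,240:355]=1
k=(b&a)&(hsv[...,1]>70); P=W[k][:,:2].astype(np.float32); print("board",cv2.minAreaRect(P*1000))
k=(H>.09)&(H<.104); a[:]=0;a[148:216,265:335]=1
print("mould",cv2.minAreaRect(W[k&a][:,:2].astype(np.float32)*1000))
k=blue&(H>.125);a[:]=0;a[170:215,210:250]=1
print("fin",cv2.minAreaRect(W[k&a][:,:2].astype(np.float32)*1000))
for u,v in[(297,133),(228,191),(265,150)]:print(u,v,W[v,u])
z=np.load("scene0.npz");W=z["W"];hsv=cv2.cvtColor(z["im"],cv2.COLOR_RGB2HSV).astype(int);H=W[...,2]
m("s-fin",(hsv[...,0]>100)&(hsv[...,0]<130)&(hsv[...,1]>120),(310,188,340,215))
m("s-lever",((hsv[...,0]<8)|(hsv[...,0]>172))&(hsv[...,1]>150)&(H>.1),(280,178,305,215))
m("s-hinge",(H>.105),(252,232,274,250))
m("s-top of post",(H>.105),(255,234,272,245))
```

```text
fin 98 med [0.518 0.116 0.15 ] min [0.505 0.102 0.136] max [0.532 0.131 0.158]
lever 150 med [0.592 0.032 0.21 ] min [0.581 0.02  0.174] max [0.605 0.044 0.232]
mould 3274 med [ 0.553 -0.044  0.1  ] min [ 0.494 -0.107  0.097] max [0.616 0.022 0.103]
hinge 231 med [ 0.656 -0.036  0.121] min [ 0.642 -0.054  0.117] max [ 0.673 -0.016  0.127]
keeper 96 med [ 0.477 -0.063  0.125] min [ 0.47  -0.074  0.11 ] max [ 0.486 -0.05   0.129]
plug 107 med [ 0.447 -0.135  0.052] min [ 0.435 -0.148  0.046] max [ 0.459 -0.125  0.056]
beaker 159 med [0.566 0.151 0.072] min [0.528 0.115 0.061] max [0.586 0.173 0.077]
jar 371 med [ 0.56  -0.238  0.069] min [ 0.538 -0.261  0.061] max [ 0.582 -0.216  0.073]
board ((556.2781982421875, -41.84521484375), (290.2625427246094, 219.3929443359375), 2.4223217964172363)
mould ((555.9869384765625, -42.16941833496094), (130.4764862060547, 140.31346130371094), 2.242466688156128)
fin ((519.25732421875, 117.07484436035156), (8.182052612304688, 40.45886993408203), 41.883949279785156)
297 133 [ 0.65373708 -0.03679662  0.12687591]
228 191 [0.51989127 0.11445985 0.15267492]
265 150 [0.59043645 0.03285236 0.21291046]
s-fin 133 med [0.526 0.118 0.141] min [0.514 0.104 0.125] max [0.539 0.132 0.156]
s-lever 161 med [0.604 0.033 0.205] min [0.596 0.021 0.174] max [0.611 0.046 0.232]
s-hinge 280 med [ 0.657 -0.031  0.12 ] min [ 0.624 -0.053  0.111] max [ 0.675 -0.012  0.128]
s-top of post 155 med [ 0.652 -0.032  0.122] min [ 0.628 -0.051  0.118] max [ 0.667 -0.016  0.128]
```

```bash
cat >> h.py <<'E'
from scipy.spatial.transform import Rotation as R
HG=np.array([.656,-.038])
def plan(tg):   # targets: (x,y,z,yaw_deg of tool x)
    s=get_state(); M=R.from_rotvec(s["tool_rot"]).as_matrix()
    y0=np.degrees(np.arctan2(M[1,0],M[0,0]))
    print("t",round(s["time"],2),"pos",s["position"].round(4),"yaw",round(y0,1),"tilt",M[:,2].round(3),"F",s["ft_force"].round(1))
    for t in tg:
        d=M.T@(np.array(t[:3])-s["position"])*1000
        print((d.round(0)).astype(int),"spin",round(-((t[3]-y0+180)%360-180),1))
def sf(phi,r,o,z):  # strap frame: opening deg, radius, offset to open side
    a=np.radians(182.3-phi); S=np.array([np.cos(a),np.sin(a)]); n=np.array([np.sin(a),-np.cos(a)])
    return (*(HG+r*S+o*n),z,182.3-phi)
E
python3 - <<'E'
from h import *
print(sf(51.2,.207,.05,.142))
plan([(.221,-.611,.31,19.9),(.40,-.4,.31,19.9),sf(51.2,.207,.05,.31)])
E
```

```text
(np.float64(0.557601493735704), np.float64(0.1508563844961438), 0.142, 131.10000000000002)
t 0.1 pos [ 0.2213 -0.6106  0.2024] yaw 19.9 tilt [-0.001  0.002 -1.   ] F [-0.2 -1.2  0.2]
[   0    0 -108] spin 0.0
[ 240 -137 -107] spin 0.0
[ 576 -601 -107] spin -111.2
```

arm_command(motion=[[0, 0, 0, -40, 0], [0, 0, 0, -80, 0], [0, 15, -10, -107, -7], [0, 40, -35, -107, -14], [0, 67, -62, -107, -21]])

```text
time: 0.52
position: [0.263, -0.531, 0.3118]
tool_rot: [2.939, 1.101, -0.0]
ft_force: [0.3, 0.7, 0.0]
grip_width: 0.701
grip_force: 0.0
```

Run:
```python
from h import *
plan([sf(51.2,.207,.05,.31)])
```

```text
t 0.52 pos [ 0.263  -0.531   0.3118] yaw 41.1 tilt [ 0.001 -0.003 -1.   ] F [0.3 0.7 0. ]
[ 670 -320    0] spin -90.0
```

arm_command(motion=[[0, 34, -16, 0, -7], [0, 68, -32, 0, -14], [0, 102, -49, 0, -21], [0, 136, -65, 0, -28], [0, 170, -81, 0, -35]])

```text
time: 0.93
position: [0.339, -0.3554, 0.31]
tool_rot: [-2.471, -1.94, 0.001]
ft_force: [1.3, -0.1, 0.7]
grip_width: 0.327
grip_force: 0.0
```

Run:
```python
from h import *
plan([sf(51.2,.207,.05,.31)])
```

```text
t 0.93 pos [ 0.339  -0.3554  0.31  ] yaw 76.3 tilt [-0.001  0.    -1.   ] F [ 1.3 -0.1  0.7]
[544  92   0] spin -54.8
```

arm_command(motion=[[0, 37, 6, 0, -7], [0, 74, 12, 0, -14], [0, 111, 19, 0, -21], [0, 148, 25, 0, -28], [0, 185, 31, 0, -35]])

```text
time: 1.35
position: [0.414, -0.1836, 0.3101]
tool_rot: [-1.773, -2.593, 0.001]
ft_force: [1.1, -0.3, 0.1]
grip_width: 0.019
grip_force: 0.0
```

Run:
```python
from h import *
plan([sf(51.2,.207,.05,.31)])
```

```text
t 1.35 pos [ 0.414  -0.1836  0.3101] yaw 111.3 tilt [-0. -0. -1.] F [ 1.1 -0.3  0.1]
[260 255   0] spin -19.8
```

arm_command(motion=[[0, 27, 26, 0, -5], [0, 54, 53, 0, -10], [0, 81, 80, 0, -15], [0, 108, 106, 0, -20], [0, 135, 133, 0, -20]])

```text
time: 1.77
position: [0.4898, -0.0102, 0.3102]
tool_rot: [1.3, 2.86, -0.001]
ft_force: [1.7, -0.4, -0.4]
grip_width: 0.005
grip_force: 0.0
```

Run:
```python
from h import *
plan([sf(51.2,.207,.05,.31)])
```

```text
t 1.77 pos [ 0.4898 -0.0102  0.3102] yaw 131.1 tilt [-0.    -0.001 -1.   ] F [ 1.7 -0.4 -0.4]
[ 77 157   0] spin 0.0
```

arm_command(motion=[[0, 16, 32, 0, 0], [0, 32, 64, 0, 0], [0, 48, 96, 0, 0], [0, 64, 128, 0, 0], [0, 77, 157, 0, 0]])

```text
time: 2.18
position: [0.5581, 0.1514, 0.3101]
tool_rot: [-1.303, -2.858, -0.0]
ft_force: [1.1, -0.3, 0.2]
grip_width: 0.004
grip_force: 0.0
```

arm_command(motion=[[0, 0, 0, 40, 0], [0, 0, 0, 80, 0], [0, 0, 0, 120, 0], [0, 0, 0, 145, 0], [0, 0, 0, 145, 0]])

```text
time: 2.6
position: [0.5537, 0.1474, 0.1589]
tool_rot: [-1.3, -2.85, 0.01]
ft_force: [-1.1, -0.6, -0.9]
grip_width: 0.007
grip_force: 0.0
```

Run:
```python
from h import *
s=[sf(51.2,.207,.05,.165),sf(51.2,.207,.05,.142),sf(51.2,.207,.021,.142)]
plan(s)
im,d,p=grab("wrist"); cv2.imwrite("pics/w1.png",im[...,::-1])
im2,d,p=grab("top"); cv2.imwrite("pics/w2.png",cv2.resize(im2[100:260,180:380,::-1],None,fx=3.5,fy=3.5))
```

```text
t 2.6 pos [0.5537 0.1474 0.1589] yaw 130.9 tilt [-0.011 -0.002 -1.   ] F [-1.1 -0.6 -0.9]
[ 0  5 -6] spin -0.2
[ 0  5 17] spin -0.2
[  0 -24  17] spin -0.2
```

View pics/w1.png

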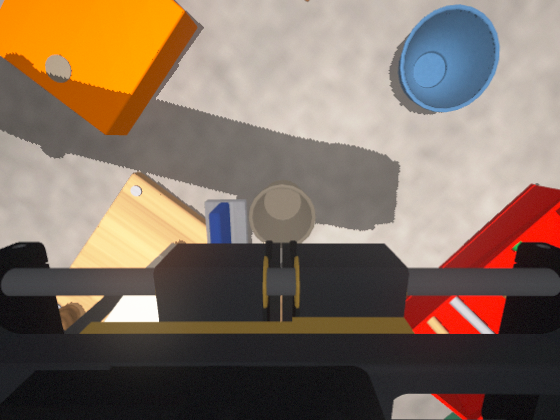

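Wrist view: blue fin at (220,222), to the left of the closed fingers at (282,280), beaker below at (283,215); the fingers are on the fin's open side.

arm_command(motion=[[0, 0, 0, 8, 0], [0, 0, 0, 20, 0], [0, 0, 0, 20, 0], [0, 0, -10, 20, 0], [0, 0, -10, 20, 0]])

```text
time: 3.12
position: [0.5496, 0.1414, 0.1456]
tool_rot: [1.305, 2.857, -0.002]
ft_force: [0.1, 0.4, -0.6]
grip_width: 0.006
grip_force: 0.0
```

Run:
```python
from h import *
plan([sf(p,.207,.019,.142) for p in (51.2,47,43,38,33,28)])
```

```text
t 3.12 pos [0.5496 0.1414 0.1456] yaw 130.9 tilt [-0.    -0.001 -1.   ] F [ 0.1  0.4 -0.6]
[  2 -19   4] spin -0.2
[  3 -34   4] spin -4.4
[  2 -48   4] spin -8.4
[  0 -67   4] spin -13.4
[ -3 -84   4] spin -18.4
[  -8 -102    4] spin -23.4
```

arm_command(motion=[[0, 2, -10, 2, 0], [0, 2, -20, 2, 0], [0, 3, -34, 2, -4], [0, 2, -48, 2, -8], [0, 0, -67, 2, -13]])

```text
time: 3.53
position: [0.4994, 0.0988, 0.1438]
tool_rot: [0.966, 2.989, 0.001]
ft_force: [-0.3, -0.7, 0.0]
grip_width: 0.003
grip_force: 0.0
```

Run:
```python
from h import *
plan([sf(p,.207,.019,.143) for p in (34,29,25,21,17,13,9)])
```

```text
t 3.53 pos [0.4994 0.0988 0.1438] yaw 144.2 tilt [ 0.001  0.    -1.   ] F [-0.3 -0.7  0. ]
[  1 -15   1] spin -4.1
[  0 -33   1] spin -9.1
[ -1 -48   1] spin -13.1
[ -4 -62   1] spin -17.1
[ -7 -76   1] spin -21.1
[-12 -90   1] spin -25.1
[ -17 -103    1] spin -29.1
```

arm_command(motion=[[0, 1, -15, 1, -4], [0, 0, -30, 1, -8], [0, -1, -45, 1, -12], [0, -4, -61, 1, -17], [0, -7, -75, 1, -21]])

```text
time: 3.95
position: [0.4605, 0.0326, 0.1428]
tool_rot: [0.406, 3.114, -0.002]
ft_force: [1.1, 0.3, -0.8]
grip_width: 0.007
grip_force: 0.0
```

Run:
```python
from h import *
plan([sf(p,.207,.019,.143) for p in (13,9,6,4,2,0,-1)])
im,d,p=grab("scene"); cv2.imwrite("pics/s2.png",cv2.resize(im[140:300,190:390,::-1],None,fx=3.5,fy=3.5))
```

```text
t 3.95 pos [0.4605 0.0326 0.1428] yaw 165.1 tilt [ 0.001 -0.002 -1.   ] F [ 1.1  0.3 -0.8]
[  1 -14   0] spin -4.2
[  1 -29   0] spin -8.2
[  0 -40   0] spin -11.2
[ -1 -47   0] spin -13.2
[ -2 -54   0] spin -15.2
[ -4 -61   0] spin -17.2
[ -4 -65   0] spin -18.2
```

View pics/s2.png

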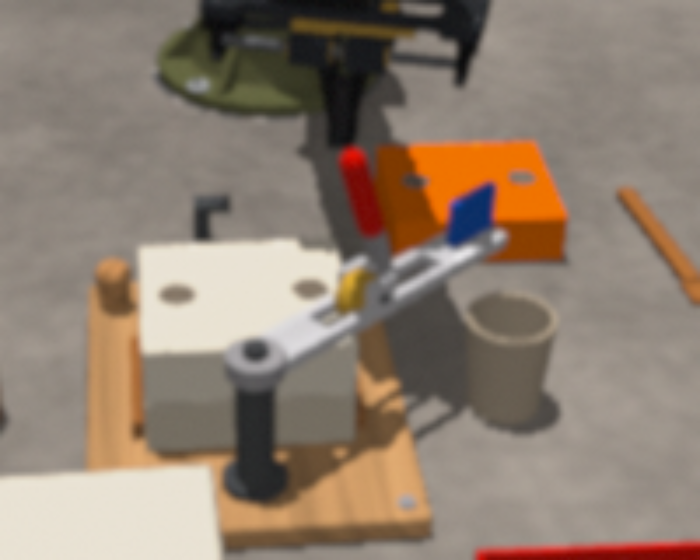

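The strap has not moved: the fin is still at the same scene pixel, (324,201), and the fingers are past it. I'll measure where the fingertips really are.

Run:
```python
from h import *
s=get_state(); print(s["position"].round(4))
im,d,p=grab("scene"); W=cloud(d,p); H=W[...,2]
dark=(im.max(-1)<60)
k=dark&(np.abs(W[...,0]-.46)<.06)&(np.abs(W[...,1]-.03)<.05)&(H>.1)
P=W[k]
for lo in np.arange(.10,.30,.012):
    q=P[(P[:,2]>=lo)&(P[:,2]<lo+.012)]
    if len(q): print(lo.round(3),len(q),q.min(0).round(3),q.max(0).round(3))
T=np.array(p["extrinsics"]);K=np.array(p["intrinsics"])
def proj(X,p):
    T=np.linalg.inv(np.array(p["extrinsics"])); r,_=cv2.Rodrigues(T[:3,:3])
    return cv2.projectPoints(np.array([X],float),r,T[:3,3],np.array(p["intrinsics"]),np.array(p["D"]))[0].ravel().round(0)
X=s["position"]; print("TCP px",proj(X,p),"tip px",proj(X-[0,0,.014],p), "hinge",proj([.656,-.038,.118],p),"fin",proj([.521,.1165,.136],p))
blue=(im[...,2]>1.5*im[...,0].astype(int))&(im[...,2]>80); b=np.zeros_like(blue); b[185:220,300:345]=1
print("fin now",np.nanmean(W[blue&b],0))
im,d,p=grab("top");print("top tip",proj(X-[0,0,.014],p)); cv2.imwrite("pics/t3.png",cv2.resize(im[100:260,180:380,::-1],None,fx=3.5,fy=3.5))
```

```text
[0.4597 0.0295 0.1425]
0.16 24 [0.454 0.02  0.163] [0.475 0.041 0.172]
0.172 39 [0.457 0.019 0.172] [0.475 0.04  0.184]
0.184 38 [0.46  0.017 0.184] [0.476 0.042 0.196]
0.196 48 [0.465 0.014 0.196] [0.477 0.043 0.208]
0.208 61 [0.45  0.014 0.209] [0.477 0.047 0.22 ]
0.22 26 [0.454 0.011 0.22 ] [0.475 0.044 0.232]
0.232 72 [ 0.445 -0.012  0.235] [0.505 0.053 0.244]
0.244 153 [ 0.458 -0.018  0.244] [0.508 0.066 0.256]
0.256 67 [ 0.451 -0.016  0.256] [0.504 0.06  0.268]
0.268 259 [ 0.441 -0.018  0.268] [0.502 0.08  0.28 ]
0.28 162 [ 0.445 -0.018  0.28 ] [0.488 0.052 0.292]
0.292 132 [ 0.444 -0.018  0.292] [0.488 0.051 0.304]
TCP px [285. 188.] tip px [285. 192.] hinge [261. 242.] fin [323. 202.]
fin now [0.52665424 0.11734437 0.14015507]
top tip [269. 220.]
```

View pics/t3.png

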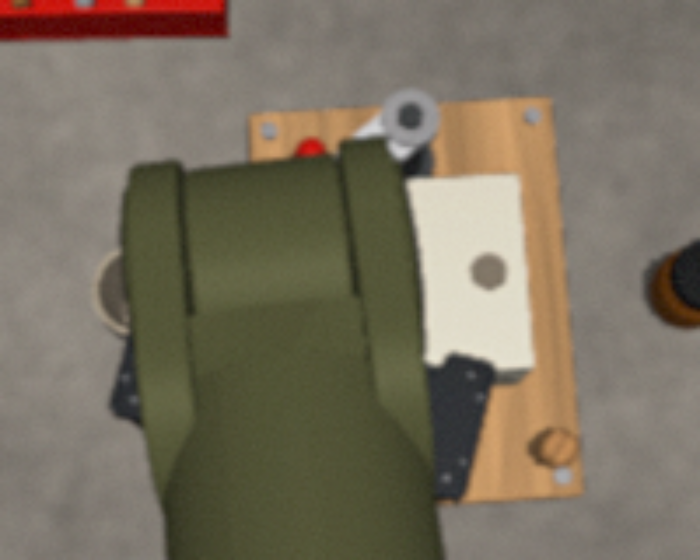

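Run:
```python
from h import *
s=get_state(); im,d,p=grab("wrist"); W=cloud(d,p)
print(s["position"],"cam",np.array(p["extrinsics"])[:3,3]); H=W[...,2]
h,e=np.histogram(H[(d>0)],bins=np.arange(-.1,.3,.005)); print([(round(a,3),int(n)) for a,n in zip(e,h) if n>300])
orange=(im[...,0]>180)&(im[...,2]<60)&(im[...,1]<160); print("orange top z",np.nanpercentile(H[orange],[5,50,95]))
np.savez("w3.npz",im=im,W=W)
z=np.load("top0.npz");i=z["im"];o=(i[...,0]>180)&(i[...,2]<60)&(i[...,1]<160)&(i[...,1]>80);print("top cam orange",np.nanpercentile(z["W"][o][:,2],[5,50,95]))
# fingertip pixels in wrist: nearest depths in centre
c=W[230:330,240:330]; m=~np.isnan(c[...,2]); print("lowest finger z", np.sort(c[...,2][m&(d[230:330,240:330]<.2)])[:5] if (m&(d[230:330,240:330]<.2)).any() else d[230:330:15,282])
```

```text
[0.4611437  0.03266794 0.14274008] cam [0.39309368 0.05227044 0.3227607 ]
[(np.float64(-0.005), 107270), (np.float64(0.0), 5961), (np.float64(0.005), 2069), (np.float64(0.01), 727), (np.float64(0.015), 13874), (np.float64(0.02), 665), (np.float64(0.025), 693), (np.float64(0.03), 768), (np.float64(0.035), 3108), (np.float64(0.04), 11654), (np.float64(0.045), 443), (np.float64(0.05), 467), (np.float64(0.095), 536), (np.float64(0.115), 367), (np.float64(0.15), 483), (np.float64(0.205), 364), (np.float64(0.23), 1675), (np.float64(0.235), 3279), (np.float64(0.24), 4330), (np.float64(0.245), 11843), (np.float64(0.25), 11659), (np.float64(0.255), 4372), (np.float64(0.26), 3806), (np.float64(0.265), 9265), (np.float64(0.27), 15369), (np.float64(0.275), 7566), (np.float64(0.28), 6923)]
orange top z [0.03939161 0.04070049 0.04204927]
top cam orange [0.00433923 0.04179125 0.04512011]
lowest finger z [0.16040391 0.16043619 0.16049736 0.16063015 0.16073377]
```

The wrist cloud shows the closed fingertips at z 0.160 when the TCP is at 0.1425, so with the gripper closed they sit about 18 mm above the TCP and passed over the fin, which tops out at 154 mm. I'll go back along the arc and come lower.

Run:
```python
from h import *
plan([sf(17,.207,.019,.17)]+[sf(p,.207,o,.17) for p,o in ((24,.02),(31,.025),(38,.03),(45,.04),(51.2,.045))])
```

```text
t 4.15 pos [0.4615 0.0339 0.1428] yaw 164.8 tilt [ 0.001 -0.001 -1.   ] F [-0.   0.6 -0.4]
[  1  -1 -27] spin -0.5
[ -3  25 -27] spin 6.5
[-11  54 -27] spin 13.5
[-23  82 -27] spin 20.5
[-41 113 -27] spin 27.5
[-59 134 -27] spin 33.7
```

arm_command(motion=[[0, -3, 15, -27, 6], [0, -11, 50, -27, 13], [0, -23, 82, -27, 20], [0, -41, 113, -27, 27], [0, -59, 134, -27, 34]])

```text
time: 4.57
position: [0.5483, 0.1462, 0.1704]
tool_rot: [1.169, 2.915, 0.001]
ft_force: [-0.4, -0.6, 0.3]
grip_width: 0.006
grip_force: 0.0
```

Run:
```python
from h import *
plan([sf(51.2,.207,.045,.116),sf(51.2,.207,.030,.116),sf(51.2,.207,.019,.116)])
```

```text
t 4.57 pos [0.5483 0.1462 0.1704] yaw 136.3 tilt [ 0.001  0.    -1.   ] F [-0.4 -0.6  0.3]
[-3  5 54] spin 5.2
[ -2 -10  54] spin 5.2
[ -1 -21  54] spin 5.2
```

arm_command(motion=[[0, -3, 5, 0, 5], [0, -3, 5, 20, 5], [0, -3, 5, 40, 5], [0, -3, 5, 54, 5], [0, -3, 5, 54, 5]])

```text
time: 4.98
position: [0.5512, 0.1454, 0.1126]
tool_rot: [-1.285, -2.861, 0.003]
ft_force: [-0.6, 0.2, 0.3]
grip_width: 0.007
grip_force: 0.0
```

Run:
```python
from h import *
plan([sf(p,.207,.017,.116) for p in (51.2,48,44,40)])
```

```text
t 4.98 pos [0.5512 0.1454 0.1126] yaw 131.6 tilt [-0.006  0.    -1.   ] F [-0.6  0.2  0.3]
[  0 -25  -3] spin 0.5
[  1 -36  -3] spin -2.7
[  1 -51  -3] spin -6.7
[  0 -65  -3] spin -10.7
```

arm_command(motion=[[0, 0, -10, 0, 0], [0, 0, -20, 0, 0], [0, 1, -30, 0, -1], [0, 1, -40, 0, -4], [0, 1, -50, 0, -7]])

```text
time: 5.4
position: [0.5153, 0.1122, 0.1172]
tool_rot: [1.107, 2.938, 0.001]
ft_force: [1.5, 0.6, -0.6]
grip_width: 0.006
grip_force: 0.5
```

Run:
```python
from h import *
plan([sf(p,.207,.019,.116) for p in (40,36,32,28,24)])
im,d,p=grab("scene"); W=cloud(d,p); k=(im[...,2]>1.5*im[...,0].astype(int))&(im[...,2]>80)&(W[...,2]>.118)&(W[...,2]<.16)&(W[...,0]<.6)&(W[...,1]<.16)
print("fin",np.nanmean(W[k],0),k.sum())
```

```text
t 5.4 pos [0.5153 0.1122 0.1172] yaw 138.7 tilt [ 0.003 -0.    -1.   ] F [ 1.5  0.6 -0.6]
[  3 -14   1] spin -3.6
[  3 -29   1] spin -7.6
[  2 -43   1] spin -11.6
[  0 -57   1] spin -15.6
[ -3 -72   1] spin -19.6
fin [0.51898309 0.09533993 0.13742144] 66
```

Contact now: about 1.6 N, and the fin has moved. I'll continue along the arc.

arm_command(motion=[[0, 3, -14, 0, -4], [0, 3, -28, 0, -8], [0, 2, -42, 0, -12], [0, 0, -57, 0, -16], [0, -3, -72, 0, -20]])

```text
time: 5.87
position: [0.4705, 0.0562, 0.117]
tool_rot: [0.579, 3.084, -0.001]
ft_force: [1.6, 0.7, 0.3]
grip_width: 0.004
grip_force: 0.5
```

Run:
```python
from h import *
plan([sf(p,.207,.019,.116) for p in (24,20,16,12,9,6)])
```

```text
t 5.87 pos [0.4705 0.0562 0.117 ] yaw 158.7 tilt [ 0.003 -0.001 -1.   ] F [1.6 0.7 0.3]
[0 0 1] spin 0.4
[  1 -14   1] spin -3.6
[  1 -29   1] spin -7.6
[  0 -43   1] spin -11.6
[ -2 -54   1] spin -14.6
[ -4 -65   1] spin -17.6
```

arm_command(motion=[[0, 1, -13, 0, -4], [0, 1, -27, 0, -8], [0, 0, -41, 0, -12], [0, -1, -50, 0, -14], [0, -3, -58, 0, -16]])

```text
time: 6.28
position: [0.4516, 0.0005, 0.1169]
tool_rot: [0.149, 3.136, -0.003]
ft_force: [-0.1, 0.9, 0.5]
grip_width: 0.01
grip_force: 0.5
```

Run:
```python
from h import *
plan([sf(p,.207,.019,.116) for p in (6,4,2,0,-1)])
```

```text
t 6.28 pos [0.4516 0.0005 0.1169] yaw 174.5 tilt [ 0.002 -0.002 -1.   ] F [-0.1  0.9  0.5]
[ 0 -6  1] spin -1.8
[  1 -13   1] spin -3.8
[  1 -21   1] spin -5.8
[  1 -28   1] spin -7.8
[  0 -32   1] spin -8.8
```

arm_command(motion=[[0, 0, -7, 0, -2], [0, 1, -14, 0, -4], [0, 1, -21, 0, -6], [0, 1, -26, 0, -8], [0, 1, -29, 0, -8]])

```text
time: 6.7
position: [0.4484, -0.0281, 0.1168]
tool_rot: [-0.069, 3.139, -0.002]
ft_force: [0.1, 1.1, 0.6]
grip_width: 0.004
grip_force: 0.4
```

arm_command(motion=[[0, 0, -2, 0, 0], [0, 0, -4, 0, 0], [0, 0, -4, 0, 0]])

```text
time: 6.95
position: [0.4482, -0.0316, 0.1161]
tool_rot: [-0.07, 3.14, -0.001]
ft_force: [0.3, -0.5, -0.7]
grip_width: 0.008
grip_force: 0.0
```

Run:
```python
from h import *
plan([sf(0,.207,.019,.116)])
im,d,p=grab("scene"); cv2.imwrite("pics/s4.png",cv2.resize(im[140:300,190:390,::-1],None,fx=3.5,fy=3.5))
```

```text
t 6.95 pos [ 0.4482 -0.0316  0.1161] yaw -177.5 tilt [ 0.    -0.001 -1.   ] F [ 0.3 -0.5 -0.7]
[0 4 0] spin 0.2
```

View pics/s4.png

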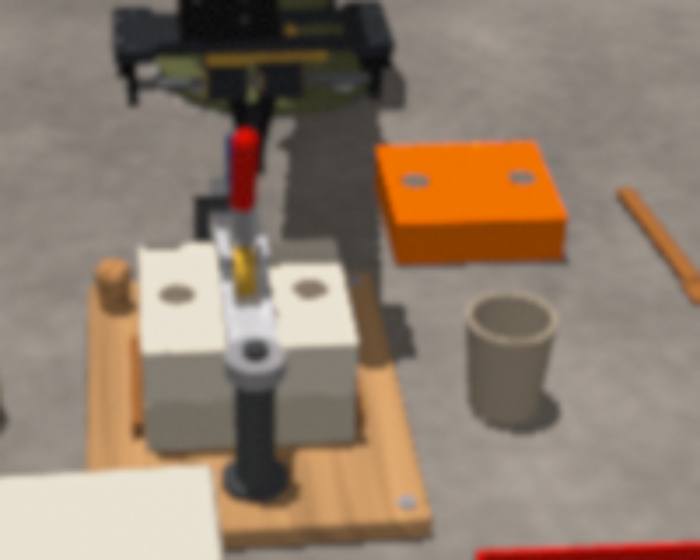

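Strap now lies along the mould under the lever (crop, fin behind the lever at about (235,170)). There's no clear stop force yet, so I'll press on until the stop reacts.

arm_command(motion=[[0, 0, -2, 0, 0], [0, 0, -4, 0, 0], [0, 0, -5, 0, 0], [0, 0, -5, 0, 0]])

```text
time: 7.33
position: [0.448, -0.0318, 0.1158]
tool_rot: [0.075, -3.139, -0.009]
ft_force: [-3.9, 9.1, 3.5]
grip_width: 0.007
grip_force: 4.9
```

Force is 9 N with no further travel, so the strap is against its stop. Backing off, then to the lever.

```bash
cat >> h.py <<'E'
def jg(x,y,z): # jig coords (m from pivot), tip z -> TCP target
    a=np.radians(2.3); c,s=np.cos(a),np.sin(a)
    return (.556+c*x-s*y,-.042+s*x+c*y,z-.018,182.3)
def lv(th,sl=.092,hw=.0095,o=.027):
    return jg(sl*np.cos(th)-o*np.sin(th)-hw,0,.123+sl*np.sin(th)+o*np.cos(th))
E
python3 - <<'E'
from h import *
s=get_state()["position"]
plan([(s[0],s[1]+.02,s[2],182.3),(s[0],s[1]+.02,.20,182.3),jg(-.055,0,.217)])
E
```

```text
t 7.33 pos [ 0.448  -0.0318  0.1158] yaw -177.3 tilt [-0.002  0.006 -1.   ] F [-3.9  9.1  3.5]
[-1 20  0] spin 0.4
[ -1  20 -84] spin 0.4
[-52 -14 -83] spin 0.4
```

arm_command(motion=[[0, 0, 22, 0, 0], [0, 0, 22, -30, 0], [0, 0, 22, -65, 0], [0, -10, 5, -86, 0], [0, -35, -8, -86, 0]])

```text
time: 7.75
position: [0.4854, -0.0441, 0.2068]
tool_rot: [-0.071, 3.135, -0.011]
ft_force: [0.1, -0.2, 0.4]
grip_width: 0.008
grip_force: 0.0
```

Run:
```python
from h import *
plan([lv(t) for t in (1.5,1.4,1.3,1.2,1.1,1.0,.9)])
im,d,p=grab("scene"); W=cloud(d,p); hsv=cv2.cvtColor(im,cv2.COLOR_RGB2HSV).astype(int)
k=((hsv[...,0]<8)|(hsv[...,0]>172))&(hsv[...,1]>150)&(W[...,2]>.11)&(W[...,0]<.7)
P=W[k]; print("lever",np.nanmean(P,0).round(3),np.nanpercentile(P,[3,97],0).round(3))
k=(im[...,2]>1.5*im[...,0].astype(int))&(im[...,2]>80)&(W[...,2]>.118)&(W[...,2]<.16)&(W[...,0]<.5)&(W[...,1]<.06)
print("fin",W[k].mean(0).round(3))
cv2.imwrite("pics/s5.png",cv2.resize(im[140:300,190:390,::-1],None,fx=3.5,fy=3.5))
```

```text
t 7.75 pos [ 0.4854 -0.0441  0.2068] yaw -177.4 tilt [ 0.006 -0.007 -1.   ] F [ 0.1 -0.2  0.4]
[-41  -1   8] spin 0.3
[-50  -1   7] spin 0.3
[-60  -1   6] spin 0.3
[-69  -1   7] spin 0.3
[-79  -1   8] spin 0.3
[-88  -1  10] spin 0.3
[-97  -1  14] spin 0.3
lever [0.209 0.418 0.204] [[-2.305 -1.607  0.163]
 [ 0.586  1.846  0.249]]
fin [ 0.444 -0.046  0.155]
```

View pics/s5.png

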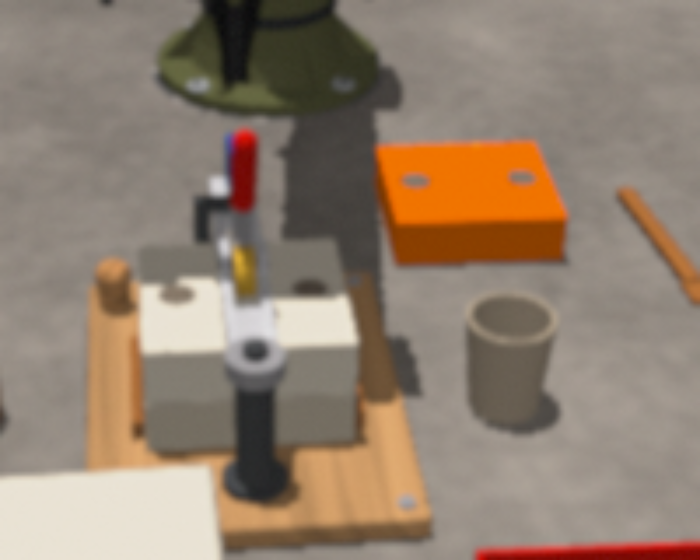

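Fingers at (235,80), behind the upright lever (245,135), strap in place. Starting the lever arc.

arm_command(motion=[[0, -15, -1, 6, 0], [0, -30, -1, 8, 0], [0, -41, -1, 8, 0], [0, -50, -1, 7, 0], [0, -60, -1, 7, 0]])

```text
time: 8.22
position: [0.5438, -0.041, 0.1941]
tool_rot: [0.071, -3.139, -0.001]
ft_force: [-0.2, -0.5, -0.3]
grip_width: 0.006
grip_force: 0.0
```

Run:
```python
from h import *
plan([lv(t) for t in (1.3,1.2,1.1,1.0,.9,.8,.7)])
```

```text
t 8.22 pos [ 0.5438 -0.041   0.1941] yaw -177.4 tilt [-0.001  0.001 -1.   ] F [-0.2 -0.5 -0.3]
[-1 -2 -7] spin 0.3
[-11  -2  -6] spin 0.3
[-20  -2  -5] spin 0.3
[-30  -2  -3] spin 0.3
[-39  -2   0] spin 0.3
[-47  -2   4] spin 0.3
[-56  -2   9] spin 0.3
```

arm_command(motion=[[0, -5, -2, -6, 0], [0, -11, -2, -6, 0], [0, -20, -2, -5, 0], [0, -30, -2, -3, 0], [0, -39, -2, 0, 0]])

```text
time: 8.63
position: [0.583, -0.0415, 0.1946]
tool_rot: [0.071, -3.14, 0.001]
ft_force: [-1.8, 0.0, 0.4]
grip_width: 0.008
grip_force: 0.7
```

Run:
```python
from h import *
plan([lv(t) for t in (.9,.8,.7,.6,.5,.4,.3)])
im,d,p=grab("scene"); W=cloud(d,p); hsv=cv2.cvtColor(im,cv2.COLOR_RGB2HSV).astype(int)
k=((hsv[...,0]<8)|(hsv[...,0]>172))&(hsv[...,1]>150)&(W[...,2]>.11)&(W[...,0]<.7)&(W[...,0]>.5)&(abs(W[...,1]+.04)<.04)
P=W[k]; print("lever",np.nanmean(P,0).round(3),np.nanpercentile(P,[3,97],0).round(3))
```

```text
t 8.63 pos [ 0.583  -0.0415  0.1946] yaw -177.4 tilt [-0.001 -0.001 -1.   ] F [-1.8  0.   0.4]
[0 1 1] spin 0.3
[-8  1  5] spin 0.3
[-17   1  10] spin 0.3
[-24   0  15] spin 0.3
[-31   0  22] spin 0.3
[-38   0  29] spin 0.3
[-43   0  37] spin 0.3
lever [ 0.601 -0.039  0.206] [[ 0.582 -0.046  0.174]
 [ 0.613 -0.03   0.223]]
```

arm_command(motion=[[0, -8, 0, 5, 0], [0, -17, 0, 10, 0], [0, -24, 0, 15, 0], [0, -31, 0, 22, 0], [0, -38, 0, 29, 0]])

```text
time: 9.1
position: [0.6217, -0.0395, 0.1654]
tool_rot: [-0.071, 3.14, -0.0]
ft_force: [-2.5, -1.0, 4.8]
grip_width: 0.005
grip_force: 2.7
```

Run:
```python
from h import *
plan([lv(t) for t in (.4,.3,.2,.1,.0,-.05)])
im,d,p=grab("scene"); W=cloud(d,p); hsv=cv2.cvtColor(im,cv2.COLOR_RGB2HSV).astype(int)
k=((hsv[...,0]<8)|(hsv[...,0]>172))&(hsv[...,1]>150)&(W[...,2]>.11)&(W[...,0]<.7)&(W[...,0]>.5)&(abs(W[...,1]+.04)<.04)
P=W[k]; print("lever",np.nanmean(P,0).round(3),np.nanpercentile(P,[3,97],0).round(3))
```

```text
t 9.1 pos [ 0.6217 -0.0395  0.1654] yaw -177.4 tilt [ 0.001 -0.    -1.   ] F [-2.5 -1.   4.8]
[1 0 0] spin 0.3
[-5  0  7] spin 0.3
[-10   0  16] spin 0.3
[-14   0  24] spin 0.3
[-17   0  33] spin 0.3
[-18   0  38] spin 0.3
lever [ 0.642 -0.037  0.185] [[ 0.625 -0.045  0.178]
 [ 0.652 -0.03   0.19 ]]
```

arm_command(motion=[[0, -5, 0, 7, 0], [0, -9, 0, 15, 0], [0, -12, 0, 23, 0], [0, -14, 0, 31, 0], [0, -14, 0, 36, 0]])

```text
time: 9.57
position: [0.6392, -0.0387, 0.1328]
tool_rot: [-0.071, 3.131, -0.001]
ft_force: [3.5, 0.0, 14.4]
grip_width: 0.006
grip_force: 6.8
```

arm_command(motion=[[0, 0, 0, 3, 0], [0, 0, 0, 3, 0]])

```text
time: 9.73
position: [0.6396, -0.0387, 0.1312]
tool_rot: [-0.071, 3.13, -0.002]
ft_force: [2.9, -0.9, 15.2]
grip_width: 0.004
grip_force: 7.2
```

Run:
```python
from h import *
plan([lv(t) for t in (.0,-.05)])
```

```text
t 9.73 pos [ 0.6396 -0.0387  0.1312] yaw -177.4 tilt [ 0.011 -0.001 -1.   ] F [ 2.9 -0.9 15.2]
[ 1  0 -1] spin 0.3
[0 0 4] spin 0.3
```

arm_command(motion=[[0, 0, 0, 2, 0], [0, 0, 0, 4, 0], [0, 0, 0, 4, 0], [0, 0, 0, 4, 0]])

```text
time: 10.07
position: [0.6398, -0.0387, 0.1308]
tool_rot: [-0.07, 3.129, -0.004]
ft_force: [-3.1, -1.8, 30.2]
grip_width: 0.005
grip_force: 15.4
```

Force rises sharply (30 N) with no travel, so the lever is at its end. Retracting straight up, then checking.

arm_command(motion=[[0, 0, 0, -15, 0], [0, 0, 0, -45, 0], [0, 0, 0, -80, 0], [0, 30, 0, -115, 0], [0, 70, 0, -125, 0]])

```text
time: 10.48
position: [0.5709, -0.0407, 0.2501]
tool_rot: [-0.073, 3.135, 0.005]
ft_force: [-1.3, -1.1, 1.5]
grip_width: 0.004
grip_force: 0.0
```

arm_command(motion=[[0, 40, 0, 0, 0], [0, 70, 0, 0, 0], [0, 70, 0, 0, 0]])

```text
time: 10.73
position: [0.4931, -0.0454, 0.2466]
tool_rot: [0.069, -3.137, 0.009]
ft_force: [1.4, -0.4, -0.2]
grip_width: 0.003
grip_force: 0.0
```

Run:
```python
from h import *
plan([])
im,d,p=grab("scene"); W=cloud(d,p); hsv=cv2.cvtColor(im,cv2.COLOR_RGB2HSV).astype(int)
k=((hsv[...,0]<8)|(hsv[...,0]>172))&(hsv[...,1]>150)&(W[...,2]>.11)&(W[...,0]<.7)&(W[...,0]>.5)&(abs(W[...,1]+.04)<.04)
P=W[k]; print("lever",np.nanmean(P,0).round(3),np.nanpercentile(P,[3,97],0).round(3))
k=(im[...,2]>1.5*im[...,0].astype(int))&(im[...,2]>80)&(W[...,2]>.118)&(W[...,2]<.16)&(W[...,0]<.5)&(W[...,1]<.06)
print("fin",np.nanmean(W[k],0).round(3),np.nanpercentile(W[k],[3,97],0).round(3))
cv2.imwrite("pics/s6.png",cv2.resize(im[140:300,190:390,::-1],None,fx=3.5,fy=3.5))
m=(im.min(-1)>120)&(W[...,2]>.095)&(W[...,2]<.106)&(abs(W[...,0]-.55)<.09)&(abs(W[...,1]+.042)<.09)
def rect(W,m): return cv2.minAreaRect(W[m][:,:2].astype(np.float32)*1000)
z=np.load("scene0.npz");i=z["im"];V=z["W"];m0=(i.min(-1)>120)&(V[...,2]>.095)&(V[...,2]<.106)&(abs(V[...,0]-.55)<.09)&(abs(V[...,1]+.042)<.09)
print("mould",rect(W,m),W[m][:,2].mean(),"before",rect(V,m0),V[m0][:,2].mean())
```

```text
t 10.73 pos [ 0.4931 -0.0454  0.2466] yaw -177.5 tilt [-0.003 -0.006 -1.   ] F [ 1.4 -0.4 -0.2]
lever [ 0.636 -0.037  0.149] [[ 0.601 -0.044  0.14 ]
 [ 0.665 -0.03   0.152]]
fin [ 0.464 -0.044  0.147] [[ 0.438 -0.048  0.126]
 [ 0.476 -0.041  0.157]]
mould ((558.9215698242188, -39.952598571777344), (131.51866149902344, 139.25814819335938), 2.8320064544677734) 0.10111182659673722 before ((553.3186645507812, -40.18351745605469), (141.03546142578125, 139.652587890625), 2.530052900314331) 0.10131316827831156
```

View pics/s6.png

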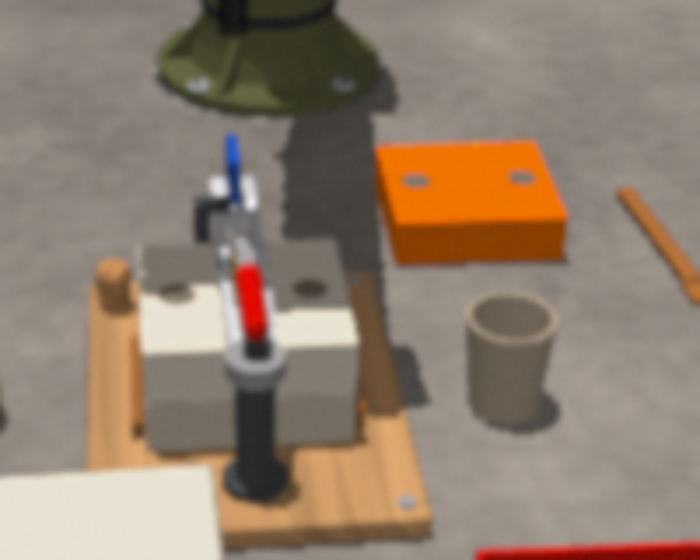

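The lever lies flat (grip top at 0.15 m) at (252,300), the fin at (235,165) is against the keeper, and the mould is where it was. Handing in.

```bash
python3 -c "
from bench import close_job
print(close_job())"
```

```text
the job is handed in; nothing more can be done
None
```

The strap is closed against its stop, the cam lever is down flat, and I saw no shift in the upper mould half; the job is handed in, but no verdict came back and I couldn't measure the cam's pressing force directly.

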